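# Check the brake mount's corner with the square

### The job

Pick up the red-handled square and check the test brake mount with it: set it down on the grey base plate and press its upright blade against the blue back plate so that it sits flush on both. Hold it pressed there for about a second, then let go and leave it standing flush in the corner. Leave the yellow-handled mitre gauge where it stands.

Things in the scene. Friction and masses are not known exactly. Their poses are not given: they have to be found in the camera images.
- square_grip (a point): Loose upright square, 0.35 kg, standing on the bench: steel bar 100 x 30 x 20 mm high along x; at its +x end a blade 12 thick, 85 high; red handle 36 (x) x 26 (y), 20 to 76 above the underside, grasped across y. Point: handle middle, 50 above the underside, 60 behind the blade's outer (+x) face. x to the blade (robot's left, +-25 deg), z up. Checks with underside and that face.
- back_plate: Blue upright plate of the fixed brake mount, 110 wide x 80 high x 10 mm. Origin: middle of the bottom edge of its free face, where it meets the base plate's top (12 mm above the bench). x points into the plate (robot's left, +-20 deg), y along the corner, z up. Behind it: pad, tyre section and lever, up to 110 mm above the bench.
- base_plate: Grey base plate of the same mount, fixed, 280 (x) x 140 (y) x 12 mm thick. Origin: middle of its top face, the same point and axes as back_plate. Its free part, in front of the back plate (-x), is 140 x 140 mm.
- mitre_grip (a point): Mitre gauge, not to be used, loose: bar and handle like the square's, but the handle is yellow and the blade slopes outwards at 45 degrees. Point: middle of its handle, 50 mm above its underside; x along the bar to the blade, z up. It and the square may stand in each other's place.

How it is judged:
By the outcome, as a careful person would: the job done as asked, in the order asked, and still so for the second after the job is handed in, with the robot touching nothing.
It also fails if it takes over 42 s, if anything falls off the work surface, if the arm or the gripper's body presses on something with over 40 N, if the wrist force passes 120 N, or if a joint passes its speed limit or range.

### The arm

A 6-joint arm with a two-finger parallel gripper is mounted at the origin on the work surface. World frame = base frame: x ahead of the robot, y to its left, z up, the work surface at z = 0. Lengths are in m, angles in rad, forces in N, time in s.
With the tool pointing down it reaches from about 0.425 to 0.95 m from the base axis. Payload 3.5 kg.
Tool frame: the origin (TCP) lies midway between the tips of the shut fingers; the grasp point (between the pads) lies 19 mm behind it; z points along the fingers, y is the direction in which the jaws open and shut (so a half turn about z gives the same grasp; the last joint's range is limited). The gripper opens to 85 mm and grips with 20 to 120 N. Pads are 22 mm wide; open, the fingers measure 114 mm over their backs; the gripper's body (76 mm by 85 mm) begins 54 mm behind the grasp point. The pads swing forward as they close: fully open they stand 13 mm farther back than shut.
Start: joints at [1.14, 0.286, 1.577, -0, 1.279, -0.15], TCP at [0.187, 0.649, 0.196] pointing down, gripper open.
Joint ranges: [-2.77, 2.77], [-0.9, 2.22], [0.21, 2.48], [-1.53, 4.67], [0.24, 2.81], [-2.84, 2.84]. Speed limits (rad/s): [2.79, 2.79, 3.14, 3.14, 3.14, 3.14].

### API

Orientations are given as a unit quaternion [x, y, z, w].
In Python, from plant import ctrl gives the robot as it stands.
- The arm moves only by the tool apply_moves, never from a script. Its argument "moves" is a list that holds one entry, the list of rows, each a list of 7 numbers: the shift along the tool's x, y, z in m, then the turn, a rotation vector about the tool's x, y, z in degrees, then the gripper's target within -1 to 1 (shut at 1, half-way at 0, fully open at -1). In form: [[[tx, ty, tz, ax, ay, az, hand], ...]]. A call has 1 to 12 rows; each row shifts and turns the pose as measured when the row begins, along the tool's axes as they then stand; what a row does not reach is not made up. A row lasts 1/10 s, in which the tool goes at most 50 mm and 8.59 degrees, less where a joint would pass 70% of its speed; a pose out of reach is approached as far as the arm can. A call with a gripper value outside its range is refused whole. The fingers move at their own pace and stop on an object; "force" is the grip in N (left out, the last holds). Time passes only in rows, so rows that do not move let the fingers close. It gives the time, the measured TCP pose, the force and the opening at its end, in the units of the state.
- ctrl.get_state(): the state, without advancing time (a new reading comes with each control period).
- ctrl.read_camera(name): name is "scene" or "top" or "wrist"; returns the picture (420x560x3 uint8, red, green, blue); there is no depth.
- ctrl.get_calibration(name): a dict with "camera_matrix" (3x3 intrinsics, pixels), "cam_to_world" (4x4, takes a point from camera to world coordinates). Camera axes: x right, y up, looking along -z (the intrinsics and any distortion apply to the point x, -y, -z); pixel columns grow to the right and rows downward; lengths in m; the calibration is good to about 2 mm. A picture is of the moment at which its call begins: read the wrist's pose just before it. get_calibration takes no time and is no camera call; for the wrist camera it gives the pose at the moment of the call.
- ctrl.sign_off(): hands the job in, once; it reports no verdict.
The state is a dict: "time": time; "qpos": joint angles; "dq": joint speeds; "joint_efforts": joint torques, N m; "eef_pos": TCP position; "tcp_rot": TCP orientation; "contact_force": force on the tool from outside, world axes, zero at the start; "wrist_torque": the same for the moment, N m; "opening": opening from 0.0 (shut) to 1.0 (fully open).
Only numpy, scipy, OpenCV 4.12 (cv2) and the standard library are available. Lean on these libraries where they do the work, as an engineer would, in place of code of your own. Each camera call takes 0.05 s, during which the arm holds its last target. There are 200 camera calls.

## Working session

There is one attempt and no reset: what is moved stays moved. The work goes in short steps, Python scripts to look and compute and a tool call to move; the robot and the scene stay as the last step left them, time stands still between calls to the robot, and variables do not carry over. Pictures are saved under pics/ and viewed, about 8 in all and at most 12, crops included, and the job is handed in when it is done.

Besides the shell and the picture viewer there is one more tool, called as name(argument=value, ...) on one line, values as JSON. apply_moves: Moves the arm, as the interface text tells. Its arguments: {"type":"object","properties":{"moves":{"type":"array","items":{"type":"array","items":{"type":"array","items":{"type":"number"}}}},"force":{"type":"number"}},"required":["moves"]}

```bash
mkdir -p pics; ls
python3 - <<'E'
from plant import ctrl
import cv2,numpy as np
np.set_printoptions(precision=4,suppress=True)
s=ctrl.get_state();print(s)
for n in ["scene","top","wrist"]:
    c=ctrl.get_calibration(n);print(n,c)
    cv2.imwrite(f"pics/{n}0.png",ctrl.read_camera(n)[:,:,::-1])
E
```

```text
pics
{'time': 0.0, 'qpos': array([ 1.14  ,  0.2872,  1.5782, -0.    ,  1.2786, -0.15  ]), 'dq': array([-0.0009, -0.0012, -0.0005, -0.0006, -0.0001, -0.0003]), 'joint_efforts': array([  0.0011, -40.5972, -29.264 ,   0.    ,   0.0057,   0.    ]), 'eef_pos': array([0.1867, 0.6479, 0.1945]), 'tcp_rot': array([ 0.1399,  0.9902, -0.0011, -0.0003]), 'contact_force': array([ 0.5382,  0.5872, -0.5021]), 'wrist_torque': array([ 0.0058, -0.0018, -0.0241]), 'opening': 1.0017464057927337}
scene {'camera_matrix': array([[523.1399,   0.    , 278.3958],
       [  0.    , 523.1399, 210.005 ],
       [  0.    ,   0.    ,   1.    ]]), 'cam_to_world': array([[ 0.2466, -0.754 ,  0.6088,  1.1295],
       [ 0.9691,  0.1874, -0.1604, -0.1725],
       [ 0.0069,  0.6295,  0.777 ,  0.801 ],
       [ 0.    ,  0.    ,  0.    ,  1.    ]])}
top {'camera_matrix': array([[469.8961,   0.    , 279.8943],
       [  0.    , 469.8961, 207.8714],
       [  0.    ,   0.    ,   1.    ]]), 'cam_to_world': array([[ 0.024 ,  0.9941, -0.1055,  0.4595],
       [-0.9992,  0.0272,  0.0291,  0.0104],
       [ 0.0318,  0.1047,  0.994 ,  0.9889],
       [ 0.    ,  0.    ,  0.    ,  1.    ]])}
wrist {'camera_matrix': array([[290.4167,   0.    , 275.8638],
       [  0.    , 290.4167, 210.975 ],
       [  0.    ,   0.    ,   1.    ]]), 'cam_to_world': array([[ 0.2784, -0.9084, -0.312 ,  0.106 ],
       [ 0.9605,  0.2622,  0.0936,  0.6708],
       [-0.0032, -0.3257,  0.9455,  0.3715],
       [ 0.    ,  0.    ,  0.    ,  1.    ]])}
```

View pics/top0.png

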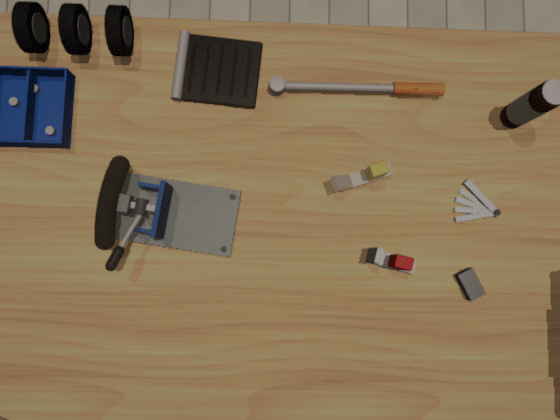

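View pics/scene0.png

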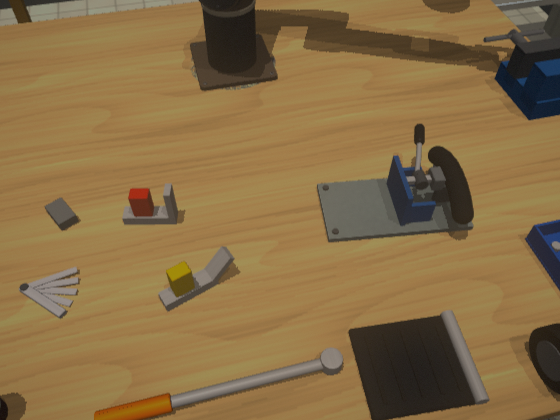

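The top view shows the red handle at about (403,262) with its blade at (375,256). The base plate's free part spans columns 165–240 and the blue plate is at about column 160. The scene view agrees, with the square upright and its blade towards the mount. Next I'll measure.

```bash
cat > h.py <<'E'
import cv2,numpy as np
np.set_printoptions(precision=4,suppress=True)
def ray(c,uv):
    K=c["camera_matrix"];M=c["cam_to_world"]
    d=np.linalg.solve(K,np.array([uv[0],uv[1],1.]));d=M[:3,:3]@(d*[1,-1,-1]);return M[:3,3],d
def onz(c,uv,z):
    o,d=ray(c,uv);return o+d*(z-o[2])/d[2]
def proj(c,P):
    M=c["cam_to_world"];p=M[:3,:3].T@(np.asarray(P)-M[:3,3]);p=c["camera_matrix"]@(p*[1,-1,-1]);return p[:2]/p[2]
def hsv(im):return cv2.cvtColor(im,cv2.COLOR_RGB2HSV)
def red(im):
    h=hsv(im);return (((h[...,0]<6)|(h[...,0]>172))&(h[...,1]>180)&(h[...,2]>50)).astype(np.uint8)*255
def blue(im):
    return cv2.inRange(hsv(im),(100,100,30),(125,255,255))
def grey(im):
    return cv2.inRange(hsv(im),(0,0,60),(180,60,190))
def big(m,roi=None):
    if roi is not None:
        k=np.zeros_like(m);k[roi[1]:roi[3],roi[0]:roi[2]]=1;m=m*k
    return max(cv2.findContours(m,cv2.RETR_EXTERNAL,cv2.CHAIN_APPROX_NONE)[0],key=cv2.contourArea)
E
python3 - <<'E'
from h import *
from plant import ctrl
for n,rb,rg in (("top",(130,160,200,260),(150,160,260,270)),("scene",(370,140,450,240),(300,170,480,245))):
    im=cv2.imread(f"pics/{n}0.png")[:,:,::-1].copy();c=ctrl.get_calibration(n)
    for nm,m,roi,z in (("red",red(im),None,.07),("blue",blue(im),rb,.092),("grey",grey(im),rg,.012)):
        k=big(m,roi);b=cv2.boxPoints(cv2.minAreaRect(k))
        ap=cv2.approxPolyDP(k,3,True)[:,0]
        print(n,nm,cv2.contourArea(k),"z",z)
        for p in ap: print("   ",p,onz(c,p,z)[:2])
im=cv2.imread("pics/top0.png");a=cv2.resize(im[150:270,95:255],None,fx=4,fy=4,interpolation=2)
b=cv2.resize(im[240:280,355:425],None,fx=8,fy=8,interpolation=2)[:, :]
o=np.zeros((480+0,640,3),np.uint8);o[:]=a;cv2.imwrite("pics/c1.png",o)
E
```

```text
top red 80.0 z 0.07
    [390 256] [ 0.4681 -0.2348]
    [389 265] [ 0.4505 -0.2328]
    [411 267] [ 0.4476 -0.2762]
    [396 266] [ 0.4489 -0.2466]
    [397 255] [ 0.4703 -0.2486]
top blue 325.0 z 0.092
    [163 181] [0.6003 0.2094]
    [159 186] [0.5904 0.2165]
    [138 183] [0.5951 0.2567]
    [159 192] [0.5788 0.2159]
    [152 228] [0.5097 0.2256]
    [135 230] [0.5051 0.2573]
    [155 236] [0.4947 0.2192]
top grey 4617.0 z 0.012
    [150 176] [0.6226 0.2546]
    [150 183] [0.6079 0.2538]
    [164 180] [0.615  0.2252]
    [173 187] [0.6008 0.2058]
    [164 237] [0.4962 0.2193]
    [155 240] [0.4896 0.2374]
    [150 236] [0.4976 0.248 ]
    [150 244] [0.4812 0.2472]
    [229 256] [0.4605 0.0843]
    [240 191] [0.5964 0.0662]
scene red 152.5 z 0.07
    [130 190] [ 0.4442 -0.2765]
    [129 198] [ 0.4635 -0.2797]
    [147 196] [ 0.4665 -0.2474]
    [147 189] [ 0.4493 -0.2458]
scene blue 174.0 z 0.092
    [394 156] [0.4986 0.2206]
    [410 199] [0.606  0.2072]
    [403 171] [0.5393 0.2219]
    [413 168] [0.5367 0.2431]
    [402 168] [0.5317 0.2231]
scene grey 4668.5 z 0.012
    [317 185] [0.467  0.0821]
    [326 230] [0.5799 0.0655]
    [332 240] [0.6047 0.0693]
    [455 227] [0.6323 0.3052]
    [447 226] [0.6264 0.2915]
    [446 221] [0.6149 0.295 ]
    [450 223] [0.6212 0.3003]
    [441 205] [0.576  0.3031]
    [435 206] [0.5755 0.2905]
    [430 220] [0.6052 0.2662]
    [400 225] [0.6026 0.2056]
    [387 179] [0.4858 0.2258]
```

View pics/c1.png

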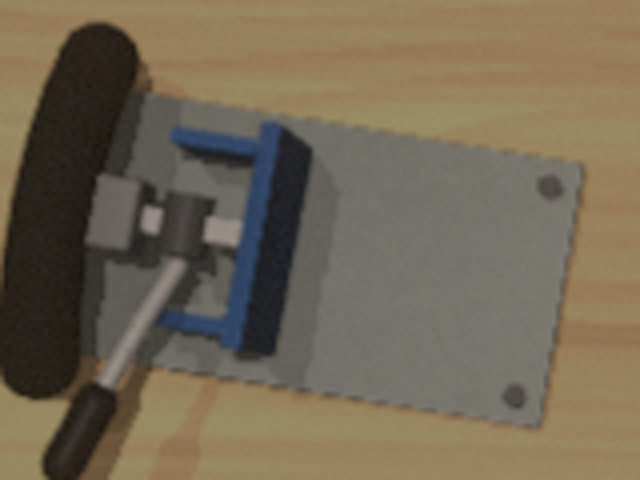

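The crop shows the free front edge from (582,165) to (540,428) and the blue top edge on the free side from (283,125) to (243,350). Together they put the corner origin at about (0.546, 0.212) with yaw about 82.5–83°. The square's handle is at about (0.457, -0.26) with yaw about 78°. I'll swing the arm over to it along an arc.

apply_moves(moves=[[[-0.047,-0.004,0,0,0,3.6,-1],[-0.047,-0.004,0,0,0,3.6,-1],[-0.047,-0.004,0,0,0,3.6,-1],[-0.047,-0.004,0,0,0,3.6,-1],[-0.047,-0.004,0,0,0,3.6,-1],[-0.047,-0.004,0,0,0,3.6,-1],[-0.047,-0.004,0,0,0,3.6,-1],[-0.047,-0.004,0,0,0,3.6,-1],[-0.047,-0.004,0,0,0,3.6,-1],[-0.047,-0.004,0,0,0,3.6,-1]]], force=40)

```text
time: 1.15
eef_pos: [0.5611, 0.359, 0.189]
tcp_rot: [0.445, 0.896, -0.003, -0.002]
contact_force: [-0.1, 0.6, 0.0]
opening: 0.997
```

apply_moves(moves=[[[-0.031,-0.033,-0.001,0,0,3.5,-1],[-0.033,-0.031,-0.001,0,0,3.5,-1],[-0.035,-0.029,-0.001,0,0,3.5,-1],[-0.036,-0.027,-0.001,0,0,3.5,-1],[-0.038,-0.024,-0.001,0,0,3.5,-1],[-0.039,-0.022,-0.001,0,0,3.5,-1],[-0.041,-0.02,-0.001,0,0,3.5,-1],[-0.042,-0.017,-0.001,0,0,3.5,-1],[-0.043,-0.014,-0.001,0,0,3.5,-1],[-0.043,-0.012,-0.001,0,0,3.5,-1],[-0.044,-0.009,-0.001,0,0,3.5,-1],[-0.045,-0.006,-0.001,0,0,3.5,-1]]])

```text
time: 2.35
eef_pos: [0.4584, -0.1954, 0.2003]
tcp_rot: [0.747, 0.665, -0.006, -0.001]
contact_force: [0.4, 0.5, 0.2]
opening: 1.002
```

apply_moves(moves=[[[-0.04,-0.004,-0.001,0,0,3.5,-1],[-0.03,-0.001,0,0,0,3.5,-1],[0,0,0,0,0,0,-1]]])

```text
time: 2.65
eef_pos: [0.4404, -0.2715, 0.2017]
tcp_rot: [0.79, 0.613, -0.006, -0.0]
contact_force: [-0.9, 0.3, -0.1]
opening: 1.001
```

Run:
```python
from h import *
from plant import ctrl
s=ctrl.get_state();c=ctrl.get_calibration("wrist");im=ctrl.read_camera("wrist")
import pickle;pickle.dump((s,c,im),open("w1.pkl","wb"))
print(s["eef_pos"],s["tcp_rot"],c["cam_to_world"])
cv2.imwrite("pics/w1.png",im[:,:,::-1])
k=big(red(im));ap=cv2.approxPolyDP(k,3,True)[:,0]
for p in ap: print(p,onz(c,p,.076)[:2])
```

```text
[ 0.4404 -0.2715  0.2017] [ 0.7904  0.6125 -0.0061 -0.0001] [[ 0.968   0.2343  0.0901  0.4627]
 [-0.251   0.9126  0.3229 -0.1897]
 [-0.0066 -0.3351  0.9421  0.3777]
 [ 0.      0.      0.      1.    ]]
[281 156] [ 0.4541 -0.236 ]
[280 191] [ 0.4439 -0.2721]
[299 191] [ 0.4637 -0.2772]
[297 158] [ 0.4696 -0.2422]
```

View pics/w1.png

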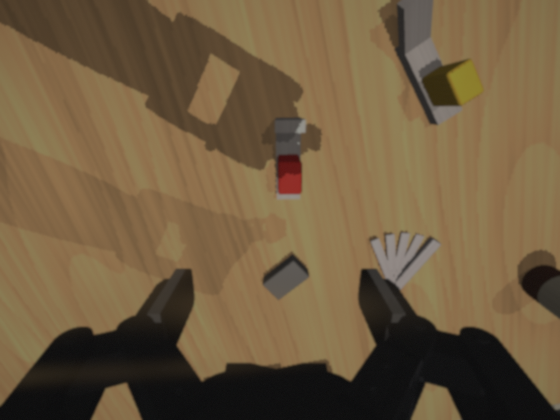

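The wrist view shows the red handle at about (289,175) and the blade at about (289,135), standing upright towards +y, with clear space for the fingers on both sides. I'll refine with a looser mask and the blade's edges.

Run:
```python
from h import *
import pickle
s,c,im=pickle.load(open("w1.pkl","rb"))
a=cv2.resize(im[105:210,235:340],None,fx=6,fy=6,interpolation=cv2.INTER_NEAREST)
cv2.imwrite("pics/w1c.png",a[:600,:,::-1])
```

```text
(no output)
```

View pics/w1c.png

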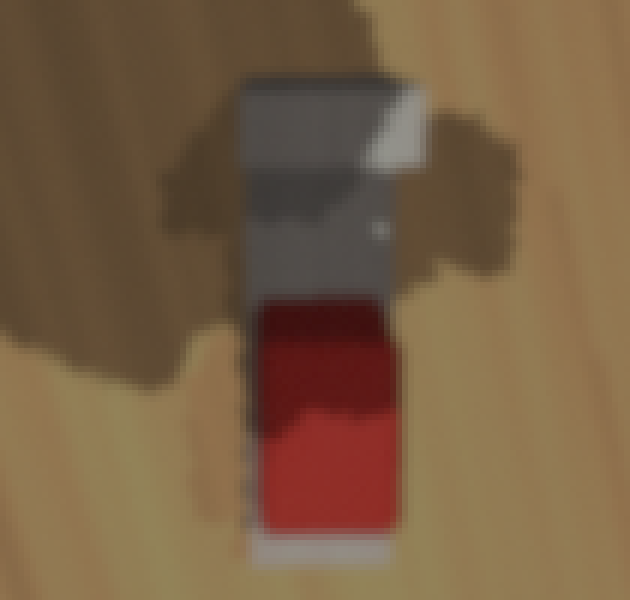

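Run:
```python
from h import *
import pickle
from scipy.spatial.transform import Rotation as R
s,c,im=pickle.load(open("w1.pkl","rb"))
P=np.array([onz(c,p,.076)[:2] for p in [(278.3,162.5),(301.3,162.5),(301.3,193.3),(278.8,193.3)]])
print(P,"len",np.linalg.norm(P[0]-P[3]),np.linalg.norm(P[1]-P[2]),"wid",np.linalg.norm(P[0]-P[1]))
h=P.mean(0)
B=np.array([onz(c,p,.085)[:2] for p in [(275.3,119.8),(305.5,119.3)]]);b=B.mean(0)
print("blade",B,np.linalg.norm(B[0]-B[1]),"handle",h,"dist",np.linalg.norm(b-h))
d=b-h;yaw=np.degrees(np.arctan2(d[1],d[0]));print("yaw c-c",yaw)
e=B[1]-B[0];print("yaw blade",np.degrees(np.arctan2(e[1],e[0]))+90)
for i,j in((0,3),(1,2)):
    e=P[i]-P[j];print("edge",np.degrees(np.arctan2(e[1],e[0])))
Rt=R.from_quat(s["tcp_rot"]);m=Rt.as_matrix();print(m,"toolx yaw",np.degrees(np.arctan2(m[1,0],m[0,0])))
print("shift tool",m.T@(np.array([h[0],h[1],.05-.019+.0])-s["eef_pos"]))
```

```text
[[ 0.4497 -0.2419]
 [ 0.4729 -0.2478]
 [ 0.4655 -0.2803]
 [ 0.442  -0.2743]] len 0.0333063164054199 0.03329649994744314 wid 0.023923718782265943
blade [[ 0.4575 -0.1997]
 [ 0.4858 -0.2065]] 0.02903013004890598 handle [ 0.4575 -0.2611] dist 0.059637483038519554
yaw c-c 76.30089356635366
yaw blade 76.38522516479829
edge 76.55472216188598
edge 77.1458898351165
[[ 0.2496  0.9683 -0.0098]
 [ 0.9683 -0.2497 -0.0074]
 [-0.0096 -0.0076 -0.9999]] toolx yaw 75.54486197216566
shift tool [0.016  0.0153 0.1704]
```

Handle (0.4575, -0.261), yaw 76.5°, and the sizes check: the handle-to-blade distance measures 59.6 mm against the given 60 mm. I'll level the tool, descend and check.

apply_moves(moves=[[[0.016,0.015,0,-0.44,0.55,-1.0,-1],[0,0,0.04,0,0,0,-1],[0,0,0.04,0,0,0,-1],[0,0,0.03,0,0,0,-1],[0,0,0,0,0,0,-1]]])

```text
time: 3.2
eef_pos: [0.4619, -0.2531, 0.0895]
tcp_rot: [0.782, 0.623, 0.002, 0.001]
contact_force: [0.0, -0.0, -0.3]
opening: 0.999
```

```bash
cat > t.py <<'E'
import sys
from h import *
from plant import ctrl
# python3 t.py x y z yaw : shift/turn in tool axes to reach target, pointing down
s=ctrl.get_state();from scipy.spatial.transform import Rotation as R
m=R.from_quat(s["tcp_rot"]).as_matrix();x,y,z,w=map(float,sys.argv[1:5]);w=np.radians(w)
T=np.array([[np.cos(w),np.sin(w),0],[np.sin(w),-np.cos(w),0],[0,0,-1]])
print("t",s["time"],"pos",s["eef_pos"],"yaw",np.degrees(np.arctan2(m[1,0],m[0,0])),"F",s["contact_force"],"M",s["wrist_torque"],"open",s["opening"])
print("shift",m.T@(np.array([x,y,z])-s["eef_pos"]),"rot",np.degrees(R.from_matrix(m.T@T).as_rotvec()),"q",s["qpos"])
E
python3 t.py .4575 -.261 .030 76.5
```

```text
t 3.2 pos [ 0.4619 -0.2531  0.0895] yaw 77.08610353191617 F [ 0.0074 -0.01   -0.2698] M [ 0.0072  0.0613 -0.01  ] open 0.9987984633376277
shift [-0.0088 -0.0027  0.0595] rot [ 0.1849 -0.1307  0.5859] q [-0.696   0.0748  2.0274  0.004   1.0376 -0.4727]
```

apply_moves(moves=[[[-0.009,-0.003,0.02,0.2,-0.1,0.6,-1],[0,0,0.03,0,0,0,-1],[0,0,0.008,0,0,0,-1],[0,0,0,0,0,0,-1]]])

```text
time: 3.6
eef_pos: [0.4609, -0.2599, 0.0355]
tcp_rot: [0.784, 0.621, 0.001, 0.003]
contact_force: [0.1, -0.2, 0.1]
opening: 1.0
```

```bash
python3 t.py .4575 -.261 .030 76.5
```

```text
t 3.6 pos [ 0.4609 -0.2599  0.0355] yaw 76.8340205618691 F [ 0.0795 -0.1956  0.059 ] M [-0.0251 -0.0334 -0.0509] open 0.9998042798275972
shift [-0.0018 -0.0031  0.0054] rot [0.3039 0.081  0.3342] q [-0.7059  0.1592  2.0496  0.0014  0.9274 -0.477 ]
```

apply_moves(moves=[[[-0.002,-0.003,0.005,0.3,0.1,0.3,-1],[0,0,0,0,0,0,0.2],[0,0,0,0,0,0,0.5],[0,0,0,0,0,0,1],[0,0,0,0,0,0,1],[0,0,0,0,0,0,1],[0,0,0,0,0,0,1],[0,0,0,0,0,0,1]]], force=60)

```text
time: 4.4
eef_pos: [0.4609, -0.2636, 0.0371]
tcp_rot: [0.785, 0.62, 0.001, 0.005]
contact_force: [-0.3, -0.4, 0.5]
opening: 0.273
```

```bash
python3 t.py .4575 -.261 .030 76.5
```

```text
t 4.4 pos [ 0.4609 -0.2636  0.0371] yaw 76.59457616487263 F [-0.3243 -0.4433  0.5434] M [ 0.0183  0.0375 -0.0094] open 0.2725532568931168
shift [ 0.0017 -0.004   0.0071] rot [0.4888 0.2472 0.0956] q [-0.7107  0.158   2.0473  0.0001  0.9267 -0.4768]
```

Gripped, with an opening of 0.27 (about 23–26 mm) that matches the handle's 26 mm. I'll lift it and carry it to the mount.

apply_moves(moves=[[[0,0,-0.02,0.3,0.2,0,1],[0,0,-0.035,0,0,0,1],[0,0,-0.035,0,0,0,1],[0,0,-0.02,0,0,0,1],[0.02,0,0,0,0,-0.7,1],[0.035,0,0,0,0,-0.7,1],[0.04,0,0,0,0,-0.7,1],[0.04,0,0,0,0,-0.7,1],[0.04,0,0,0,0,-0.7,1],[0.04,0,0,0,0,-0.7,1],[0.04,0,0,0,0,-0.7,1],[0.04,0,0,0,0,-0.7,1]]])

```text
time: 5.6
eef_pos: [0.5083, 0.0362, 0.1369]
tcp_rot: [0.756, 0.655, -0.004, -0.009]
contact_force: [0.6, -0.2, -3.3]
opening: 0.272
```

apply_moves(moves=[[[0.03,0,0,0,0,-0.6,1],[0.02,0,0,0,0,0,1],[0,0,0,0,0,0,1]]])

```text
time: 5.9
eef_pos: [0.5118, 0.093, 0.1326]
tcp_rot: [0.75, 0.661, -0.006, -0.012]
contact_force: [0.4, 0.0, -4.2]
opening: 0.271
```

```bash
python3 t.py .535 .128 .080 82.7
python3 - <<'E'
from h import *
from plant import ctrl
import pickle
s=ctrl.get_state();d={}
for n in("wrist","top","scene"):
    c=ctrl.get_calibration(n);im=ctrl.read_camera(n);d[n]=(s,c,im)
pickle.dump(d,open("p2.pkl","wb"))
w=d["wrist"][2];w=cv2.resize(w[0:300,130:430],None,fx=2,fy=2,interpolation=2)
cv2.imwrite("pics/w2.png",w[:,:,::-1])
E
```

```text
t 5.9 pos [0.5118 0.093  0.1326] yaw 82.81657493215515 F [ 0.3967  0.0215 -4.1825] M [-0.2089 -0.0093 -0.0275] open 0.2708391794077294
shift [0.0372 0.02   0.0524] rot [-1.4848 -0.4273  0.1221] q [-0.0211  0.0214  1.9963  0.0111  1.149   0.0995]
```

View pics/w2.png

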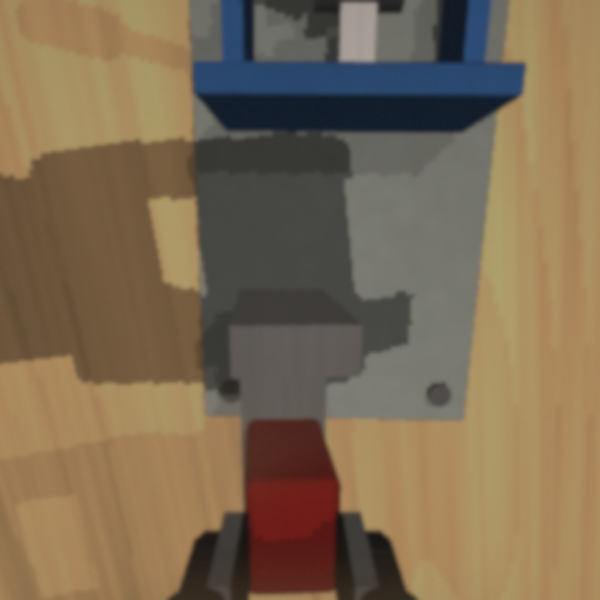

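The wrist crop shows the square held upright. The blade's top-outer edge is at row 323 (columns 230–362) and its lower edge at row 290. The blue plate's foot is at row 130 (228–463) and its top at row 95 (197–522). The base's front edge is at row 416. Next I'll work out the relative pose.

Run:
```python
from h import *
import pickle
from scipy.spatial.transform import Rotation as R
s,c,im=pickle.load(open("p2.pkl","rb"))["wrist"]
f=lambda p,z:onz(c,(p[0]/2+130,p[1]/2),z)
def seg(n,a,b,z):
    A,B=f(a,z),f(b,z);e=B-A;print(n,A[:2],B[:2],"len",np.linalg.norm(e),"mid",((A+B)/2)[:2],"yaw",np.degrees(np.arctan2(e[1],e[0]))+90);return (A+B)/2
seg("foot",(228,130),(463,130),.012)
seg("top",(197,95),(522,95),.092)
seg("front",(207,415),(463,418),.012)
b=seg("blade top",(230,323),(362,323),.1805)
seg("blade bot",(240,290),(320,290),.0955)
h=seg("handle far top",(247,480),(335,478),.1715)
m=R.from_quat(s["tcp_rot"]).as_matrix()
print("blade edge in tool",m.T@(b-s["eef_pos"]),"handle far edge in tool",m.T@(h-s["eef_pos"]))
```

```text
foot [0.495  0.2203] [0.6025 0.2063] len 0.10842883009895066 mid [0.5487 0.2133] yaw 82.54511908058797
top [0.4948 0.2196] [0.6016 0.2054] len 0.1077249138357164 mid [0.5482 0.2125] yaw 82.47584844249359
front [0.4612 0.0843] [0.5978 0.0663] len 0.13775189051361617 mid [0.5295 0.0753] yaw 82.51030805516432
blade top [0.5069 0.1555] [0.5361 0.1519] len 0.029381946496073785 mid [0.5215 0.1537] yaw 82.97485281861009
blade bot [0.4997 0.1549] [0.5285 0.1513] len 0.029008508467592786 mid [0.5141 0.1531] yaw 82.89504424452895
handle far top [0.5034 0.1132] [0.5263 0.1112] len 0.022933399142544574 mid [0.5149 0.1122] yaw 84.81449957351019
blade edge in tool [ 0.0617  0.0008 -0.0474] handle far edge in tool [ 0.0197 -0.0004 -0.0387]
```

```bash
python3 t.py .5367 .127 .090 82.4
```

```text
t 6.05 pos [0.512  0.0902 0.1329] yaw 82.64349549488841 F [-0.3806  0.0012 -4.0076] M [-0.0931 -0.0479 -0.0461] open 0.2699462833754195
shift [0.0394 0.0209 0.0426] rot [-1.4663 -0.335   0.2478] q [-0.0257  0.0204  1.9966  0.0093  1.1494  0.0987]
```

apply_moves(moves=[[[0.012,0.012,0.014,-1.5,-0.4,0.3,1],[0.012,0.012,0.014,0,0,0,1],[0.012,0,0.01,0,0,0,1],[0,0,0,0,0,0,1]]])

```text
time: 6.45
eef_pos: [0.5408, 0.1189, 0.0929]
tcp_rot: [0.755, 0.656, -0.001, 0.001]
contact_force: [-1.5, -0.5, -4.1]
opening: 0.273
```

```bash
python3 t.py .5367 .127 .080 82.4
```

```text
t 6.45 pos [0.5408 0.1189 0.0929] yaw 81.94645752301572 F [-1.4634 -0.4956 -4.0702] M [-0.1479  0.0559 -0.0168] open 0.2730740419632942
shift [ 0.0075 -0.0052  0.0128] rot [ 0.0346  0.1984 -0.4535] q [ 0.0351  0.1308  1.9592 -0.004   1.0516  0.1777]
```

apply_moves(moves=[[[0.006,-0.005,0.006,0,0.2,-0.4,1],[0,0,0,0,0,0,1]]])

```text
time: 6.65
eef_pos: [0.5355, 0.1249, 0.0863]
tcp_rot: [0.753, 0.658, -0.001, -0.0]
contact_force: [-0.3, -1.3, -5.4]
opening: 0.275
```

```bash
python3 t.py .5367 .127 .080 82.4
python3 - <<'E'
from h import *
from plant import ctrl
import pickle
s=ctrl.get_state();d={}
for n in("wrist","scene"):
    c=ctrl.get_calibration(n);im=ctrl.read_camera(n);d[n]=(s,c,im)
pickle.dump(d,open("p3.pkl","wb"))
w=cv2.resize(d["wrist"][2][0:300,176:376],None,fx=2,fy=2,interpolation=2)
v=cv2.resize(d["scene"][2][100:250,300:400],None,fx=4,fy=4,interpolation=2)
cv2.imwrite("pics/w3.png",np.hstack([w,v])[:,:,::-1])
E
```

```text
t 6.65 pos [0.5355 0.1249 0.0863] yaw 82.32542269422304 F [-0.3426 -1.3048 -5.3565] M [-0.1005  0.0701 -0.0422] open 0.2750807280985706
shift [0.0023 0.0009 0.0063] rot [-0.0599  0.0311 -0.0746] q [ 0.0448  0.1317  1.9717 -0.0004  1.0393  0.1789]
```

View pics/w3.png

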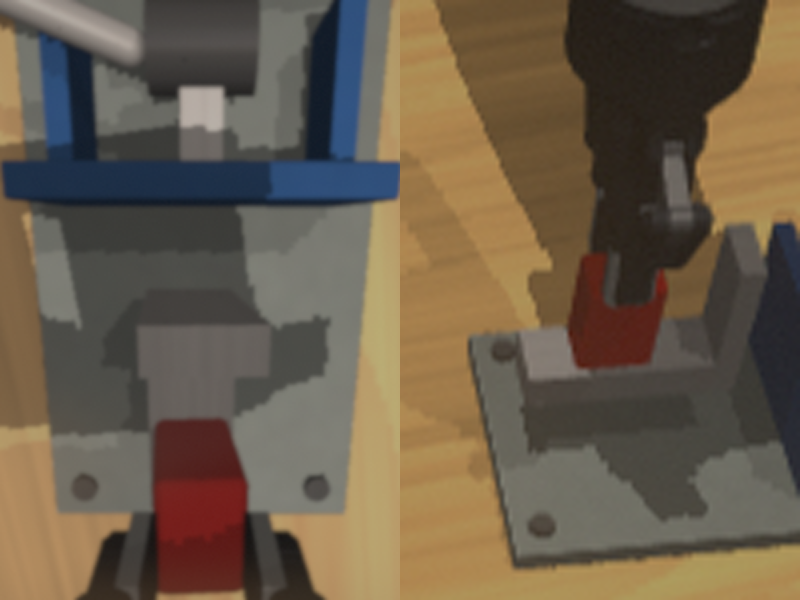

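The wrist view shows the blade about 25 mm short of the blue plate. In the jaws it leans roughly 3° about the tool's x: the top edge is centred at column 204 and the foot at 189. The scene view agrees with the approach. I'll roll by -3° and lower onto the plate, watching the force.

apply_moves(moves=[[[0,0.001,0.012,-3,0,0,1],[0,0,0.012,0,0,0,1],[0,0,0.004,0,0,0,1],[0,0,0.003,0,0,0,1]]])

```text
time: 7.15
eef_pos: [0.5419, 0.1234, 0.0591]
tcp_rot: [0.753, 0.657, 0.02, 0.023]
contact_force: [-0.2, 0.3, -4.1]
opening: 0.272
```

```bash
python3 t.py .5367 .127 .049 82.4
```

```text
t 7.15 pos [0.5419 0.1234 0.0591] yaw 82.26592033943656 F [-0.2248  0.2697 -4.05  ] M [-0.0152  0.0811 -0.0467] open 0.2722396601104923
shift [ 0.0029 -0.0063  0.0098] rot [ 3.5278 -0.0139 -0.1346] q [ 0.047   0.1479  2.0119 -0.0136  0.9212  0.1899]
```

apply_moves(moves=[[[0,-0.005,0.004,0,0,0,1],[0,0,0.003,0,0,0,1],[0,0,0.002,0,0,0,1]]])

```text
time: 7.45
eef_pos: [0.538, 0.1238, 0.0496]
tcp_rot: [0.753, 0.657, 0.02, 0.023]
contact_force: [0.1, 0.0, -3.6]
opening: 0.269
```

```bash
python3 t.py .5367 .127 .049 82.4
```

```text
t 7.45 pos [0.538  0.1238 0.0496] yaw 82.23834328080947 F [ 0.0609  0.0095 -3.6015] M [-0.0844  0.1055  0.0011] open 0.2694231882301584
shift [ 0.003  -0.0018  0.0005] rot [ 3.5297 -0.0194 -0.1624] q [ 0.0481  0.1545  2.0249 -0.0138  0.9016  0.1918]
```

apply_moves(moves=[[[0,0,0.0015,0,0,0,1],[0,0,0.0015,0,0,0,1]]])

```text
time: 7.65
eef_pos: [0.5387, 0.1234, 0.0486]
tcp_rot: [0.753, 0.658, 0.02, 0.023]
contact_force: [-5.2, -1.0, 8.9]
opening: 0.273
```

```bash
python3 t.py .5367 .127 .049 82.4
```

```text
t 7.65 pos [0.5387 0.1234 0.0486] yaw 82.26956152751976 F [-5.221  -0.9719  8.9448] M [-0.1247  1.1166 -0.0236] open 0.2729459603177868
shift [ 0.0033 -0.0024 -0.0006] rot [ 3.4683  0.0502 -0.129 ] q [ 0.0478  0.158   2.0231 -0.015   0.9011  0.1917]
```

Contact at TCP z of about 0.0486, as expected. I'll open slightly so the square settles flat, level the tool and regrasp.

apply_moves(moves=[[[0,0,0,0,0,0,0.2],[0,0,0,0,0,0,-0.2],[0,0,0,0,0,0,-0.2],[0,0,0,1.7,0,0,-0.2],[0,0,0,1.8,0,-0.1,-0.2],[0,0,0,0,0,0,-0.2]]])

```text
time: 8.25
eef_pos: [0.5438, 0.1242, 0.053]
tcp_rot: [0.753, 0.658, 0.004, 0.003]
contact_force: [0.3, -0.2, -0.0]
opening: 0.6
```

```bash
python3 t.py .5375 .1245 .049 82.4
python3 - <<'E'
from h import *
from plant import ctrl
import pickle
s=ctrl.get_state();d={}
for n in("wrist","scene"):
    c=ctrl.get_calibration(n);im=ctrl.read_camera(n);d[n]=(s,c,im)
pickle.dump(d,open("p4.pkl","wb"))
w=cv2.resize(d["wrist"][2][0:300,176:376],None,fx=2,fy=2,interpolation=2)
v=cv2.resize(d["scene"][2][100:250,300:400],None,fx=4,fy=4,interpolation=2)
cv2.imwrite("pics/w4.png",np.hstack([w,v])[:,:,::-1])
E
```

```text
t 8.25 pos [0.5438 0.1242 0.053 ] yaw 82.35277470169069 F [ 0.2613 -0.1726 -0.0207] M [-0.0451  0.0417  0.0346] open 0.6002922831933684
shift [-0.0006 -0.0063  0.004 ] rot [ 0.5666 -0.1525 -0.048 ] q [0.0423 0.1884 1.977  0.0011 0.966  0.1751]
```

View pics/w4.png

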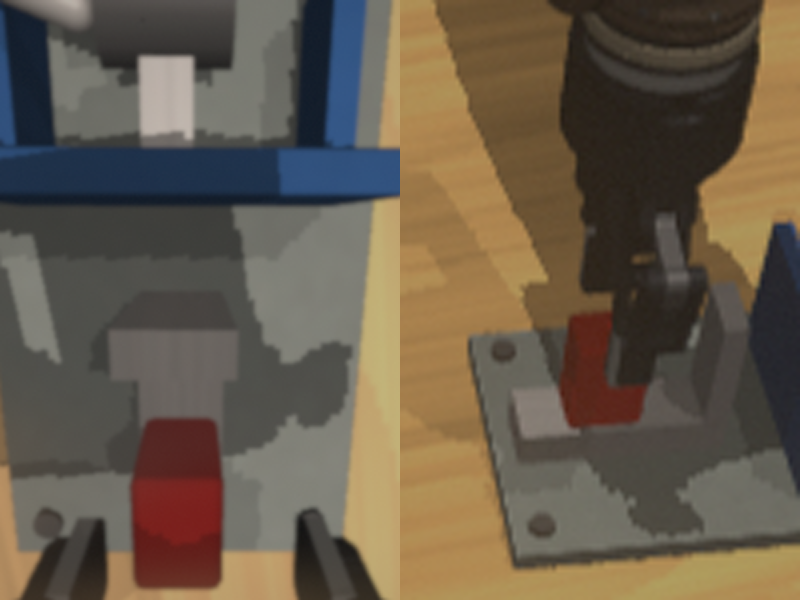

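The square now stands on the base plate with the jaws open around it. In the wrist crop the blade's top edge is at row 330 (110–238), its foot at row 291 (133–210), and the handle's far edge at row 478 (133–222). I'll compute its pose.

Run:
```python
from h import *
import pickle
from scipy.spatial.transform import Rotation as R
s,c,im=pickle.load(open("p4.pkl","rb"))["wrist"]
m=R.from_quat(s["tcp_rot"]).as_matrix()
def seg(n,a,b,z):
    f=lambda p:onz(c,(p[0]/2+176,p[1]/2),z)
    A,B=f(a),f(b);e=B-A;M=(A+B)/2;print(n,"len",np.linalg.norm(e),"mid",M[:2],"yaw",np.degrees(np.arctan2(e[1],e[0]))+90,"tool",m.T@(M-s["eef_pos"]))
seg("blade top",(110,330),(238,330),.097)
seg("blade foot",(133,291),(210,291),.012)
seg("handle far",(133,478),(222,478),.088)
f=onz(c,(200/2+176,203/2),.012);print("plate foot pt",f,"tool",m.T@(f-s["eef_pos"]))
```

```text
blade top len 0.029376649671724004 mid [0.5453 0.184 ] yaw 82.1675399125205 tool [ 0.0595 -0.006  -0.0439]
blade foot len 0.028340346550447416 mid [0.5417 0.1841] yaw 82.208433513671 tool [ 0.0589 -0.0104  0.0411]
handle far len 0.023774714788745287 mid [0.5398 0.1431] yaw 81.99468092775898 tool [ 0.0183 -0.0061 -0.035 ]
plate foot pt [0.5562 0.2127 0.012 ] tool [0.0892 0.0001 0.0413]
```

apply_moves(moves=[[[0,-0.006,0.004,0.5,-0.1,0,-0.2],[0,0,0,0,0,0,-0.2],[0,0,0,0,0,0,0.2]]], force=30)

```text
time: 8.65
eef_pos: [0.5358, 0.1254, 0.0479]
tcp_rot: [0.753, 0.659, 0.0, -0.0]
contact_force: [-0.9, -0.8, 1.0]
opening: 0.446
```

```bash
python3 t.py .5375 .1245 .049 82.3
```

```text
t 8.65 pos [0.5358 0.1254 0.0479] yaw 82.37231187241811 F [-0.9215 -0.8247  1.0383] M [ 0.006  -0.0417  0.0257] open 0.4460863304022829
shift [-0.0006  0.0018 -0.0011] rot [ 0.007  -0.0288  0.0723] q [0.0452 0.1862 1.9906 0.0006 0.9646 0.178 ]
```

apply_moves(moves=[[[0,0.001,0,0,0,0,0.5],[0,0,0,0,0,0,1],[0,0,0,0,0,0,1],[0,0,0,0,0,0,1]]])

```text
time: 9.05
eef_pos: [0.5367, 0.1253, 0.0479]
tcp_rot: [0.752, 0.659, 0.0, 0.0]
contact_force: [0.3, -0.3, -0.1]
opening: 0.293
```

```bash
python3 t.py .5375 .1245 .049 82.3
```

```text
t 9.05 pos [0.5367 0.1253 0.0479] yaw 82.39766039980307 F [ 0.3231 -0.2625 -0.1418] M [-0.0074  0.0703 -0.0004] open 0.2930912356945929
shift [-0.0006  0.0009 -0.0011] rot [ 0.0246 -0.0202  0.0977] q [0.045  0.1878 1.9888 0.0003 0.9646 0.1775]
```

apply_moves(moves=[[[0,0,0,0,0,0,1],[0,0,0,0,0,0,1],[0.008,0,0,0,0,0,1],[0.008,0,0,0,0,0,1],[0.004,0,0,0,0,0,1]]])

```text
time: 9.55
eef_pos: [0.5398, 0.1435, 0.0483]
tcp_rot: [0.752, 0.659, -0.001, 0.002]
contact_force: [-0.1, -3.9, 1.3]
opening: 0.287
```

```bash
python3 t.py .5402 .1535 .048 82.4
```

```text
t 9.55 pos [0.5398 0.1435 0.0483] yaw 82.42799236638969 F [-0.1014 -3.9146  1.3046] M [-0.678   0.0851  0.054 ] open 0.2872536027785923
shift [ 0.01   -0.0009  0.0003] rot [0.0483 0.2557 0.0281] q [ 0.0805  0.2032  1.9696 -0.0055  0.9689  0.2157]
```

apply_moves(moves=[[[0.005,0,0,0,0.2,0,1],[0.003,0,0,0,0,0,1],[0.002,0,0,0,0,0,1]]])

```text
time: 9.85
eef_pos: [0.5411, 0.1539, 0.0483]
tcp_rot: [0.752, 0.66, -0.001, 0.001]
contact_force: [-0.5, -3.7, 1.4]
opening: 0.287
```

```bash
python3 t.py .5402 .1535 .048 82.4
```

```text
t 9.85 pos [0.5411 0.1539 0.0483] yaw 82.52366631304628 F [-0.4755 -3.6916  1.3819] M [-0.5907  0.1368 -0.0038] open 0.28710849965223817
shift [-0.0005 -0.0009  0.0003] rot [0.0331 0.1516 0.1237] q [ 0.0982  0.2113  1.96   -0.0033  0.9703  0.2305]
```

apply_moves(moves=[[[0.002,0,0,0,0.1,0,1],[0.0015,0,0,0,0,0,1]]])

```text
time: 10.05
eef_pos: [0.5411, 0.1538, 0.0482]
tcp_rot: [0.751, 0.661, -0.004, 0.003]
contact_force: [-0.3, -7.1, 1.4]
opening: 0.293
```

```bash
python3 t.py .5402 .1535 .048 82.4
```

```text
t 10.05 pos [0.5411 0.1538 0.0482] yaw 82.71340609732654 F [-0.3457 -7.1471  1.394 ] M [-1.2463  0.1586 -0.0494] open 0.29323439014409847
shift [-0.0005 -0.0009  0.0002] rot [-0.0305  0.5801  0.3132] q [ 0.1017  0.2138  1.9573 -0.0118  0.9735  0.2355]
```

apply_moves(moves=[[[0.003,0,0.001,0,0.4,0,1],[0.003,0,0.001,0,0.2,0,1],[0.003,0,0.001,0,0.2,0,1]]])

```text
time: 10.35
eef_pos: [0.5414, 0.1535, 0.0478]
tcp_rot: [0.749, 0.663, -0.008, 0.004]
contact_force: [-3.6, -12.2, 7.4]
opening: 0.293
```

```bash
python3 t.py .5402 .1535 .048 82.4
python3 - <<'E'
from h import *
from plant import ctrl
import pickle
s=ctrl.get_state();d={}
for n in("wrist","scene"):
    c=ctrl.get_calibration(n);im=ctrl.read_camera(n);d[n]=(s,c,im)
pickle.dump(d,open("p5.pkl","wb"))
w=cv2.resize(d["wrist"][2][0:300,176:376],None,fx=2,fy=2,interpolation=2)
v=cv2.resize(d["scene"][2][120:240,330:410],None,fx=5,fy=5,interpolation=2)
cv2.imwrite("pics/w5.png",np.hstack([w,v])[:,:,::-1])
E
```

```text
t 10.35 pos [0.5414 0.1535 0.0478] yaw 83.05569351872164 F [ -3.5897 -12.2248   7.4484] M [-2.0121  0.7422 -0.0818] open 0.292936780200602
shift [-0.0002 -0.0012 -0.0002] rot [-0.2898  0.9809  0.6532] q [ 0.104   0.2186  1.9522 -0.0187  0.9797  0.2357]
```

View pics/w5.png

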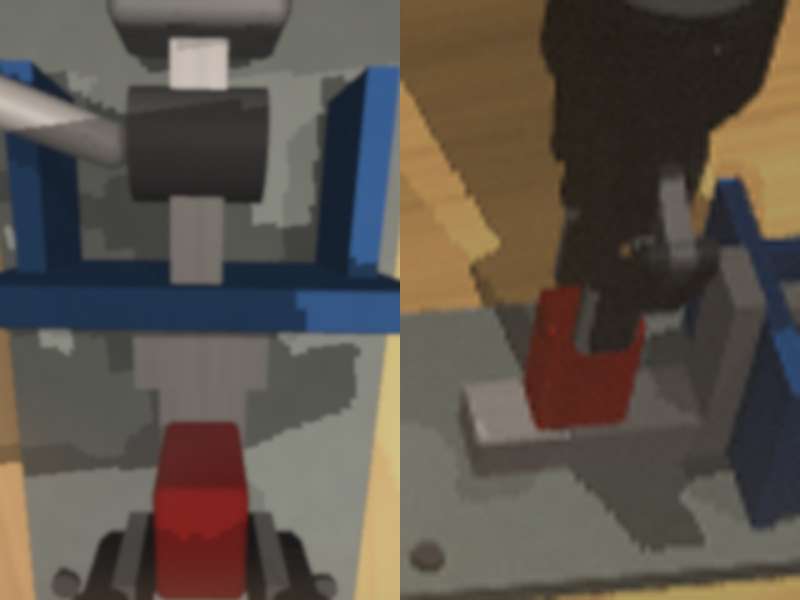

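Both views show the blade against the blue plate and the bar on the base. The tool has pitched about 1° under the push, so I'll correct that while pressing.

apply_moves(moves=[[[0.003,0,0.001,-0.3,1.2,0.5,1],[0.003,0,0.001,-0.3,1.2,0.5,1],[0.003,0,0.001,-0.3,1.2,0.5,1]]])

```text
time: 10.75
eef_pos: [0.5417, 0.1553, 0.0479]
tcp_rot: [0.755, 0.656, 0.014, -0.008]
contact_force: [-4.6, -10.0, 8.2]
opening: 0.296
```

```bash
python3 t.py .5402 .1535 .048 82.4
```

```text
t 10.75 pos [0.5417 0.1553 0.0479] yaw 81.95200924164858 F [-4.6207 -9.9532  8.1992] M [-1.7791  0.9214  0.2927] open 0.2962526068623958
shift [-0.002  -0.0012 -0.0002] rot [ 0.3727 -1.7606 -0.4536] q [0.0846 0.2032 1.9708 0.035  0.9547 0.2051]
```

apply_moves(moves=[[[0.003,0,0.001,0.3,-1.2,-0.4,1],[0.003,0,0.001,0,0,0,1],[0.003,0,0.001,0,0.2,0,1]]])

```text
time: 11.05
eef_pos: [0.5413, 0.1539, 0.0478]
tcp_rot: [0.751, 0.66, -0.005, 0.001]
contact_force: [-4.9, -12.4, 7.2]
opening: 0.289
```

```bash
python3 t.py .5402 .1535 .048 82.4
```

```text
t 11.05 pos [0.5413 0.1539 0.0478] yaw 82.6369556075267 F [ -4.9155 -12.4078   7.1752] M [-1.9856  0.7279 -0.0944] open 0.28924243976462605
shift [-0.0005 -0.001  -0.0002] rot [-0.2694  0.5604  0.2356] q [ 0.1011  0.2166  1.9545 -0.0102  0.9773  0.2353]
```

Nearly level, with about 12 N into the plate and 7 N down. I'll hold that for over a second.

apply_moves(moves=[[[0.003,0,0.001,-0.1,0.5,0.1,1],[0.003,0,0.001,0,0.3,0.1,1],[0.003,0,0.001,0,0.3,0.1,1],[0.003,0,0.001,0,0.3,0.1,1],[0.003,0,0.001,0,0.3,0.1,1],[0.003,0,0.001,0,0.3,0.1,1],[0.003,0,0.001,0,0.3,0.1,1],[0.003,0,0.001,0,0.3,0.1,1],[0.003,0,0.001,0,0.3,0.1,1],[0.003,0,0.001,0,0.3,0.1,1],[0.003,0,0.001,0,0.3,0.1,1],[0.003,0,0.001,0,0.3,0.1,1]]])

```text
time: 12.25
eef_pos: [0.5411, 0.1535, 0.0478]
tcp_rot: [0.752, 0.659, -0.016, -0.001]
contact_force: [-4.2, -11.4, 8.6]
opening: 0.292
```

```bash
python3 t.py .5402 .1535 .048 82.5
python3 - <<'E'
from h import *
from plant import ctrl
import pickle
s=ctrl.get_state();d={}
for n in("wrist","scene"):
    c=ctrl.get_calibration(n);im=ctrl.read_camera(n);d[n]=(s,c,im)
pickle.dump(d,open("p6.pkl","wb"))
w=cv2.resize(d["wrist"][2][0:300,176:376],None,fx=2,fy=2,interpolation=2)
v=cv2.resize(d["scene"][2][120:240,330:410],None,fx=5,fy=5,interpolation=2)
cv2.imwrite("pics/w6.png",np.hstack([w,v])[:,:,::-1])
E
```

```text
t 12.25 pos [0.5411 0.1535 0.0478] yaw 82.4361975376172 F [ -4.1889 -11.3633   8.6185] M [-1.9646  0.6498  0.0869] open 0.2916588939841077
shift [-0.0001 -0.0009 -0.0002] rot [-1.2732  1.2492 -0.0777] q [ 0.1042  0.2282  1.9408 -0.019   0.9993  0.247 ]
```

View pics/w6.png

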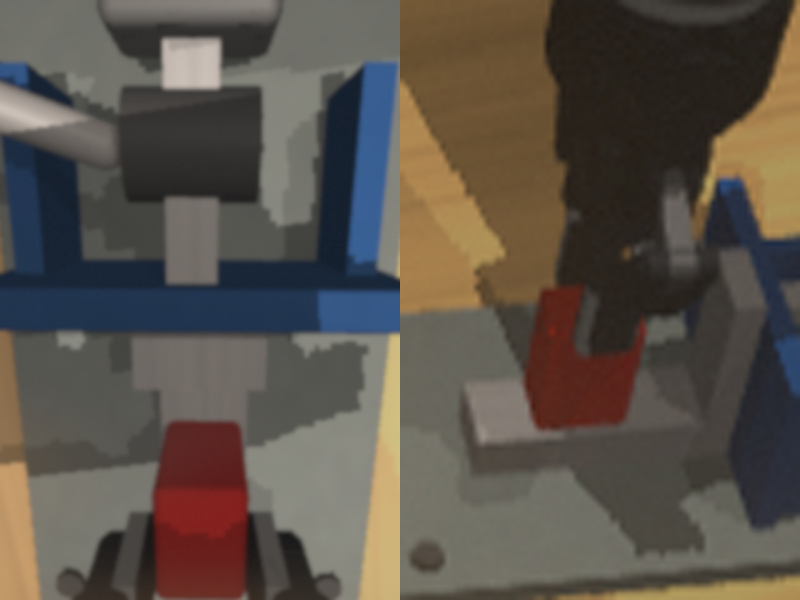

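The views are unchanged: blade on the plate and bar on the base. The tool has crept about 1.3° in roll and pitch, so I'll level it and hold for another second.

apply_moves(moves=[[[0.003,-0.0005,0.001,-0.7,0.6,0,1],[0.003,-0.0005,0.001,-0.5,0.5,0,1],[0.003,0,0.001,-0.2,0.3,0,1]]])

```text
time: 12.65
eef_pos: [0.5418, 0.1536, 0.0478]
tcp_rot: [0.751, 0.66, -0.005, 0.006]
contact_force: [-3.7, -12.2, 7.6]
opening: 0.287
```

```bash
python3 t.py .5402 .1535 .048 82.5
```

```text
t 12.65 pos [0.5418 0.1536 0.0478] yaw 82.62047977633289 F [ -3.7177 -12.1874   7.5565] M [-1.9593  0.9698 -0.1503] open 0.28687578386485585
shift [-0.0003 -0.0016 -0.0002] rot [0.1279 0.8591 0.1214] q [ 0.1039  0.2152  1.9564 -0.0183  0.9714  0.243 ]
```

apply_moves(moves=[[[0.003,-0.0005,0.001,-0.1,0.6,0.1,1],[0.003,0,0.001,-0.1,0.5,0.1,1],[0.003,0,0.001,-0.1,0.5,0.1,1],[0.003,0,0.001,-0.1,0.5,0.1,1],[0.003,0,0.001,-0.1,0.5,0.1,1],[0.003,0,0.001,-0.1,0.5,0.1,1],[0.003,0,0.001,-0.1,0.5,0.1,1],[0.003,0,0.001,-0.1,0.5,0.1,1],[0.003,0,0.001,-0.1,0.5,0.1,1],[0.003,0,0.001,-0.1,0.5,0.1,1],[0.003,0,0.001,-0.1,0.5,0.1,1],[0.003,0,0.001,-0.1,0.5,0.1,1]]])

```text
time: 13.85
eef_pos: [0.5419, 0.1549, 0.0478]
tcp_rot: [0.753, 0.659, 0.008, -0.006]
contact_force: [-2.5, -11.9, 7.3]
opening: 0.29
```

```bash
python3 t.py .5402 .1535 .048 82.5
```

```text
t 13.85 pos [0.5419 0.1549 0.0478] yaw 82.37767014333413 F [ -2.5026 -11.9427   7.275 ] M [-2.046   0.9066  0.0434] open 0.2903665232699614
shift [-0.0016 -0.0015 -0.0003] rot [ 0.1191 -1.1016 -0.1235] q [0.089  0.2085 1.9646 0.0223 0.9624 0.2094]
```

apply_moves(moves=[[[0.0015,0,0.0005,0,-0.5,0,1],[0.001,0,0,0,0,0,0.4],[0,0,0,0,0,0,0],[0,0,0,0,0,0,-0.5],[0,0,0,0,0,0,-1],[0,0,0,0,0,0,-1]]])

```text
time: 14.45
eef_pos: [0.5418, 0.1568, 0.0477]
tcp_rot: [0.753, 0.658, 0.004, -0.003]
contact_force: [-0.8, 0.3, 0.2]
opening: 0.957
```

```bash
python3 t.py .541 .1535 .13 82.5
python3 - <<'E'
from h import *
from plant import ctrl
w=cv2.resize(ctrl.read_camera("wrist")[0:300,156:396],None,fx=1.67,fy=2,interpolation=2)
v=cv2.resize(ctrl.read_camera("scene")[120:240,330:410],None,fx=5,fy=5,interpolation=2)
cv2.imwrite("pics/w7.png",np.hstack([w[:,:399],v])[:,:,::-1])
E
```

```text
t 14.45 pos [0.5418 0.1568 0.0477] yaw 82.2603734635104 F [-0.7686  0.3098  0.2496] M [ 0.0289 -0.0211 -0.0142] open 0.957133908878011
shift [-0.0026 -0.0003 -0.0823] rot [ 0.0184 -0.5691 -0.2397] q [0.0969 0.2123 1.96   0.0117 0.9668 0.2254]
```

View pics/w7.png

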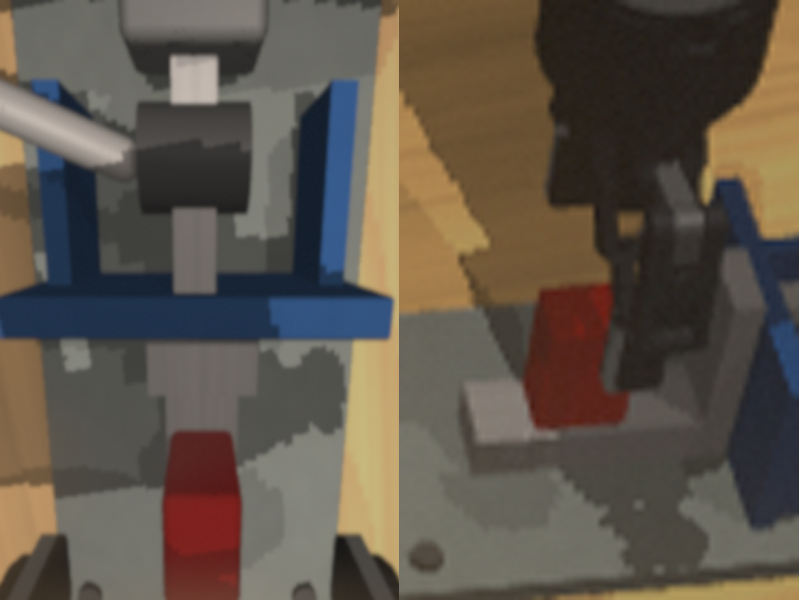

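The jaws are open and the square hasn't moved: the bar's corner is still at (463,385) in the scene crop, with the blade against the plate. I'll retract straight up.

apply_moves(moves=[[[-0.001,0,-0.01,0,-0.5,0,-1],[0,0,-0.03,0,0,0,-1],[0,0,-0.04,0,0,0,-1],[0,0,-0.04,0,0,0,-1],[0,0,-0.04,0,0,0,-1],[0,0,-0.03,0,0,0,-1],[0,0,0,0,0,0,-1]]])

```text
time: 15.25
eef_pos: [0.5406, 0.156, 0.2482]
tcp_rot: [0.753, 0.658, -0.0, 0.0]
contact_force: [0.7, -0.5, 0.2]
opening: 1.003
```

Run:
```python
from h import *
from plant import ctrl
s=ctrl.get_state();c=ctrl.get_calibration("wrist");w0=ctrl.read_camera("wrist")
print(s["time"],s["eef_pos"],s["contact_force"])
import pickle;pickle.dump((s,c,w0),open("p8.pkl","wb"))
w=cv2.resize(w0[50:250,210:343],None,fx=3,fy=3,interpolation=2)
v=cv2.resize(ctrl.read_camera("scene")[120:240,330:410],None,fx=5,fy=5,interpolation=2)
cv2.imwrite("pics/w8.png",np.hstack([w,v])[:,:,::-1])
```

```text
15.25 [0.5406 0.156  0.2482] [ 0.7427 -0.4511  0.1671]
```

View pics/w8.png

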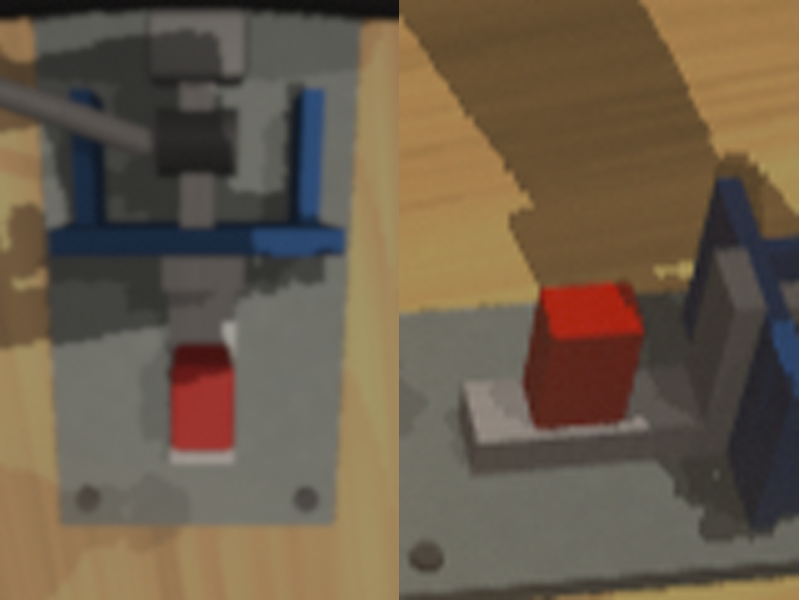

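The final views show the square standing free in the corner. No gap is visible between the blade and the blue plate (row 255 in the wrist crop), the bar lies flat on the base, and the gripper is 15 cm clear.

```bash
python3 -c "
from plant import ctrl
print(ctrl.sign_off())"
```

```text
the job is handed in; nothing more can be done
None
```

The red-handled square is standing free in the corner, flush on the base plate and the blue back plate as far as the last pictures show. I handed the job in at about 15.3 s.

**What I did:** I picked the square up and set it on the base plate about 3 cm short of the back plate. I let go briefly so it would settle flat, then gripped it again and slid it against the plate. I pressed it there for over 2 s, at about 12 N into the plate and 7–8 N down, then opened the jaws and backed straight up. I never went near the mitre gauge.

**Last checks:**
- **Position:** after I let go, the square had not moved. No gap shows between blade and plate in the wrist or scene views, and the bar lies flat. This was judged by eye, to within about a pixel (roughly 1 mm).
- **Contact:** the gripper is about 15 cm above the square and the measured force is essentially zero.
- **Forces:** the forces I read at the end of each move stayed under about 15 N, against limits of 40 N and 120 N.

**What disagreed:**
- **Lean while carried:** I measured the square leaning about 3° in the jaws and rolled the tool to correct it. Once it stood free, the same measurement still read about 2.5°, so most of that lean was measuring error. The brief release and regrasp made up for it.
- **Tool tilt while pressing:** the tool tilted by 1–2° during the push. The square did not visibly tilt with it.

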